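Set the sliding bookend and lock it from below

ROBOT

A 7-joint arm with a two-finger parallel gripper is mounted at the origin on the work surface. World frame = base frame: x ahead of the robot, y to its left, z up, the work surface at z = 0. Lengths are in m, angles in rad, forces in N, time in s.
With the tool pointing down it reaches from about 0.425 to 0.925 m from the base axis. Payload 6.8 kg.
Tool frame: the origin (TCP) lies at the very end of the fingers, on their centre line; the grasp point (between the pads) lies 19 mm behind it; y points along the fingers, z is the direction in which the jaws open and shut, and the axes are right-handed (so a half turn about y gives the same grasp; the last joint's range is limited). The gripper opens to 85 mm and grips with 20 to 120 N. Pads are 22 mm wide; open, the fingers measure 114 mm over their backs; the gripper's body (76 mm by 85 mm) begins 54 mm behind the grasp point. The pads swing forward as they close: fully open they stand 13 mm farther back than shut.
Start: joints at [1.239, 0.477, 0.022, 1.555, -0.011, 1.109, -0.083], TCP at [0.15, -0.658, 0.231] pointing down, gripper open.
Joint ranges: [-2.96, 2.96], [-0.34, 2.1], [-1.41, 1.46], [0.24, 2.44], [-1.37, 4.51], [0.17, 1.92], [-2.96, 2.96]. Speed limits (rad/s): [2.39, 2.39, 3.14, 3.14, 3.14, 3.14, 3.14].

INTERFACE

Orientations are given as a rotation vector (axis times angle).
In Python, from bench import r gives the robot as it stands.
- The arm moves only by the tool drive_tool, never from a script. Its argument "series" is a list of rows, each a list of 7 numbers: the shift along the tool's x, y, z in mm, then the turn, a rotation vector about the tool's x, y, z in degrees, then the finger opening in mm, from 0 to 85.4. In form: [[tx, ty, tz, wx, wy, wz, grip], ...]. A call has 1 to 5 rows; each row is the pose to reach, as a shift and turn from the pose measured when the call began, along the tool's axes at that moment; what a row does not reach only later rows make up. A row lasts 1/10 s, in which the tool goes at most 50 mm and 8.59 degrees, less where a joint would pass 70% of its speed; a pose out of reach is approached as far as the arm can. A call with a gripper value outside its range is refused whole. The fingers move at their own pace and stop on an object; "squeeze" is the grip in N (left out, the last holds). Time passes only in rows, so rows that repeat a pose let the fingers close. It gives the time, the measured TCP pose, the force and the opening at its end, in the units of the state.
- r.get_obs(): the state, without advancing time (a new reading comes with each control period).
- r.grab_frame(name): name is "scene" or "top" or "wrist"; returns a dict with "frame" (400x640x3 uint8, blue, green, red), "intrinsics" (3x3 intrinsics, pixels), "rvec" (rotation vector, rad) and "tvec" (3), from world to camera coordinates, as OpenCV has them. Camera axes: x right, y down, z forward; pixel columns grow to the right and rows downward; lengths in m; the calibration is good to about 2 mm. A picture is of the moment at which its call begins. There is no depth.
- r.hand_in(): hands the job in, once; it reports no verdict.
The state is a dict: "clock": time; "joints": joint angles; "qvel": joint speeds; "tau": joint torques, N m; "tcp_pos": TCP position; "orientation": TCP orientation; "contact_force": force on the tool from outside, world axes, zero at the start; "moment": the same for the moment, N m; "grip_width": finger opening in m.
Only numpy, scipy, OpenCV 4.12 (cv2) and the standard library are available. Lean on these libraries where they do the work, as an engineer would, in place of code of your own. Each camera call takes 0.05 s, during which the arm holds its last target.

TASK

On the newly assembled dark-wood book rack, push the stiff sliding bookend along the shelf in small nudges until its yellow pointer is centred on the red tape mark, without shoving it past the mark. Then lock it: turn the clamp knob under the shelf's far edge all the way to its tight stop by pushing its orange paddle round, anticlockwise as seen from above. Leave the tools, glue and jar where they are.

Things in the scene. Friction and masses are not known exactly. Their poses are not given: they have to be found in the camera images.
- rack: Dark-wood book rack, fixed to the bench: a shelf board 150 (x) x 420 (y) x 18 mm, underside 100 mm and top 118 mm above the bench, on an 18 mm side panel at each y end. Origin on the bench under its centre; own x points away from the robot (to the knob's edge), own y to the left along the shelf, z up. A flat aluminium track 2 mm high runs along y at x +43 mm. Place and yaw vary.
- pointer_tip (a point): Tip of the bookend's yellow pointer (4 mm wide), at rack x +53, 121 mm above the bench. The bookend is a wooden upright on the shelf, 70 (x) x 18 (y) mm, 70 mm high, at rack x -50 to +20; the pointer is level with the middle of its 18 mm thickness. A steel foot 5 mm high reaches 54 mm to its +y side. It starts on the -y side of the mark: push its bare -y face towards rack +y.
- bookend (a joint): Travel of the bookend along rack +y in m: value = rack y of the pointer + 0.140. Range -0.005 to 0.250. It is stiff (about 6 N of friction) and stays where it is left. Starts between 0 and 0.06.
- mark_line (a point): Centre of the red tape line on the shelf top, 5 mm wide (along y) and 21 mm long (along x), at rack x +65 mm, beside the track; it also folds down over the shelf's far edge. Its axes are parallel to the rack's. Its rack y varies between -5 and +70 mm.
- knob_axis (a point): Point on the vertical turning axis of the clamp knob at the mid-height of its paddle, 81 mm above the bench, at rack x +65 mm, y 0 (10 mm inside the shelf's far edge). The knob hangs under the shelf: a black ribbed hub 44 mm in diameter, 68 to 94 mm above the bench, with one orange paddle.
- knob_tip (a point): Outer end of the orange paddle, at its mid-height, 95 mm from the axis. The paddle is 16 mm wide and 20 mm high (71 to 91 mm above the bench), and sticks out from under the shelf's far edge, where a finger can reach it from above. To tighten, push the side of the paddle that faces rack -y, so that it swings past the rack's +x direction towards rack +y.
- clamp_knob (a joint): Angle of the clamp knob in rad, growing anticlockwise seen from above. 0: loose, the paddle points 40 deg to the -y side of rack +x; 1.92: tight, hard stop, the paddle points 70 deg to the +y side. Starts between 0 and 0.45. Friction 0.2 N m; stays where it is left.
- jar: Amber jar with white lid, 44 mm diameter, 65 mm high, loose on the shelf near its +y end; origin at its base. Bystander.
- hammer: Hammer lying on the bench to the right. Bystander.
- wrench: Wrench lying on the bench beyond the rack. Bystander.
- screwdriver: Screwdriver lying on the bench beyond the rack. Bystander.
- glue: White glue bottle, 52 mm diameter, 150 mm high, standing on the bench beyond the rack to the left; origin at its base. Bystander.

How it is judged:
By the outcome, as a careful person would: the job done as asked, in the order asked, and still so for the second after the job is handed in, with the robot touching nothing.
It also fails if it takes over 51 s, if anything falls off the work surface, if the arm or the gripper's body presses on something with over 40 N, if the wrist force passes 120 N, or if a joint passes its speed limit or range.

## Working session

There is one attempt and no reset: what is moved stays moved. The work goes in short steps, Python scripts to look and compute and a tool call to move; the robot and the scene stay as the last step left them, time stands still between calls to the robot, and variables do not carry over. Pictures are saved under pics/ and viewed, and the job is handed in when it is done.

Besides the shell and the picture viewer there is one more tool, called by a JSON object that holds its "method" and its "body", one argument or row to a line. drive_tool: Moves the arm, as the interface text tells. Its arguments: {"type":"object","properties":{"series":{"type":"array","items":{"type":"array","items":{"type":"number"}}},"squeeze":{"type":"number"}},"required":["series"]}

```bash
ls; mkdir -p pics; python3 - <<'E'
from bench import r
import cv2
o=r.get_obs(); print({k:o[k] for k in('clock','tcp_pos','orientation','grip_width','contact_force')})
for n in('scene','top','wrist'):
    f=r.grab_frame(n); cv2.imwrite(f'pics/{n}0.png',f['frame']); print(n,f['intrinsics'],f['rvec'],f['tvec'])
E
```

```text
pics
{'clock': 0.0, 'tcp_pos': array([ 0.14965363, -0.65759764,  0.23029689]), 'orientation': array([-0.23670174,  2.1051173 , -2.10123448]), 'grip_width': 0.08519753205221531, 'contact_force': array([-0.71344297,  0.32873145, -0.19689829])}
scene [[444.59890393   0.         320.24703757]
 [  0.         444.59890393 201.42894688]
 [  0.           0.           1.        ]] [ 0.75254646  2.51036481 -1.20531123] [ 0.52804484 -0.09817554  1.45975623]
top [[443.47172857   0.         322.05739141]
 [  0.         443.47172857 196.52885826]
 [  0.           0.           1.        ]] [ 2.17008398 -2.15309787  0.08115394] [-0.02312167  0.61583522  1.14773992]
wrist [[358.50333801   0.         327.57953357]
 [  0.         358.50333801 200.75124517]
 [  0.           0.           1.        ]] [-2.25517405  1.80190333  0.28341647] [-0.67474306 -0.03869764  0.38048327]
```

View pics/scene0.png

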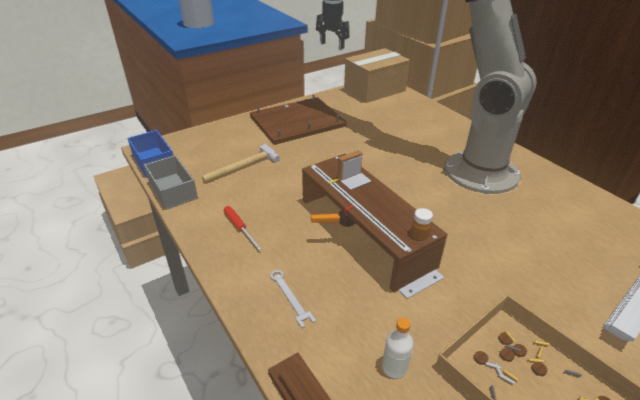

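View pics/top0.png

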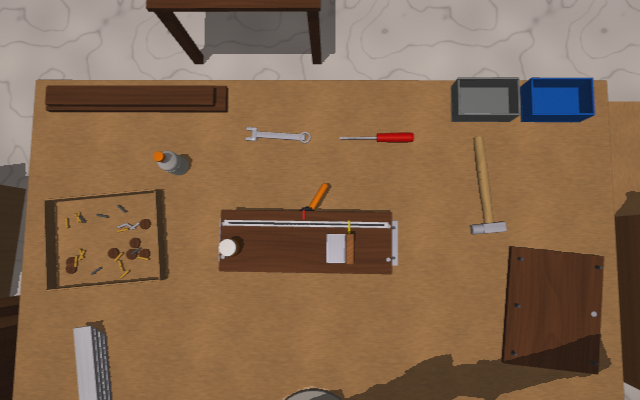

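View pics/wrist0.png

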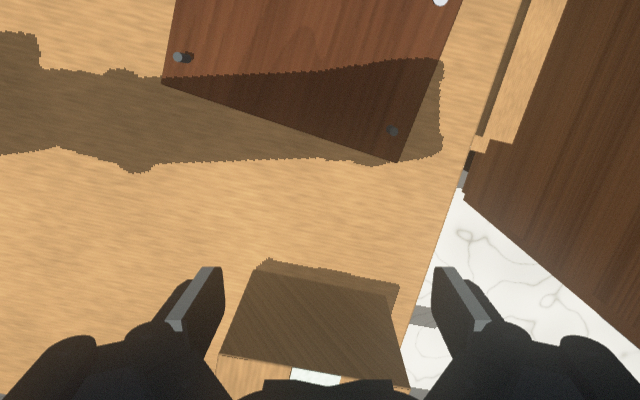

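The top view shows the rack around (305,241), the yellow pointer at about (349,225), the red mark at about (303,215), and the orange paddle from about (312,208) to (325,186). The jar is at (228,247), at the left end of the shelf.

```bash
cat > h.py <<'E'
import numpy as np,cv2
from scipy.spatial.transform import Rotation as Rot
def cam(f):
    R=cv2.Rodrigues(np.array(f['rvec'],float))[0]; return R,np.array(f['tvec'],float).ravel(),f['intrinsics']
def onplane(f,uv,z):
    R,t,K=cam(f); uv=np.atleast_2d(uv).astype(float)
    d=np.c_[uv,np.ones(len(uv))]@np.linalg.inv(K).T@R; c=-R.T@t
    return c+d*((z-c[2])/d[:,2])[:,None]
def proj(f,P):
    return cv2.projectPoints(np.atleast_2d(P).astype(float),np.array(f['rvec'],float),np.array(f['tvec'],float),f['intrinsics'],None)[0][:,0]
def tri(f1,u1,f2,u2):
    A=[]
    for f,u in((f1,u1),(f2,u2)):
        R,t,K=cam(f);P=K@np.c_[R,t];A+= [u[0]*P[2]-P[0],u[1]*P[2]-P[1]]
    v=np.linalg.svd(np.array(A))[2][-1];return v[:3]/v[3]
def mask(im,name):
    h=cv2.cvtColor(im,cv2.COLOR_BGR2HSV)
    lo,hi={'yellow':((23,150,120),(34,255,255)),'orange':((8,200,150),(20,255,255)),'red':((0,170,90),(5,255,255)),'alu':((0,0,170),(179,40,255))}[name]
    return cv2.inRange(h,lo,hi)
def blobs(m,amin=3,roi=None):
    n,l,s,c=cv2.connectedComponentsWithStats(m)
    return [(s[i].tolist(),c[i].round(2).tolist()) for i in range(1,n) if s[i][4]>=amin and (roi is None or (roi[0]<c[i][0]<roi[2] and roi[1]<c[i][1]<roi[3]))]
E
python3 - <<'E'
import sys;sys.path.insert(0,'.')
from bench import r
from h import *
o=r.get_obs();print(Rot.from_rotvec(o['orientation']).as_matrix().round(3))
top=r.grab_frame('top');sc=r.grab_frame('scene')
for n,f,roi in(('top',top,(200,150,420,290)),('scene',sc,(290,140,450,290))):
    for c in('yellow','orange','red','alu'):
        print(n,c,blobs(mask(f['frame'],c),3,roi))
x=top['frame'][170:290,205:405];cv2.imwrite('pics/topz.png',cv2.resize(x,None,fx=4,fy=4,interpolation=cv2.INTER_CUBIC))
x=sc['frame'][140:290,295:450];cv2.imwrite('pics/scz.png',cv2.resize(x,None,fx=4,fy=4,interpolation=cv2.INTER_CUBIC))
E
```

```text
[[-0.975 -0.     0.222]
 [-0.222  0.001 -0.975]
 [ 0.    -1.    -0.001]]
top yellow [([348, 220, 2, 12, 17], [348.59, 225.76])]
top orange [([309, 183, 19, 26, 149], [318.3, 195.25])]
top red [([302, 210, 3, 9, 26], [303.04, 214.15])]
top alu [([223, 220, 125, 7, 338], [282.09, 223.12]), ([351, 222, 37, 6, 112], [371.0, 224.21]), ([327, 234, 18, 29, 484], [335.15, 248.12]), ([219, 239, 17, 19, 232], [226.58, 247.38]), ([393, 238, 1, 4, 4], [393.0, 239.5]), ([393, 242, 4, 23, 67], [394.72, 254.33]), ([387, 258, 3, 3, 6], [387.83, 259.17])]
scene yellow [([332, 179, 7, 3, 12], [335.0, 179.75])]
scene orange [([315, 215, 7, 2, 11], [318.18, 215.55]), ([323, 215, 3, 2, 4], [324.0, 215.25]), ([327, 215, 4, 2, 6], [328.5, 215.5]), ([332, 214, 6, 3, 10], [334.5, 215.0]), ([312, 216, 2, 2, 3], [312.67, 216.33])]
scene red [([345, 206, 8, 4, 14], [348.36, 207.43])]
scene alu [([312, 165, 17, 17, 37], [318.35, 171.84]), ([317, 168, 15, 13, 18], [324.17, 173.78]), ([342, 173, 28, 16, 233], [355.61, 180.63]), ([331, 183, 80, 68, 266], [372.92, 219.05]), ([415, 208, 18, 12, 162], [423.48, 213.54]), ([433, 236, 3, 2, 5], [434.2, 236.4]), ([400, 270, 44, 27, 423], [421.13, 283.21])]
```

View pics/topz.png

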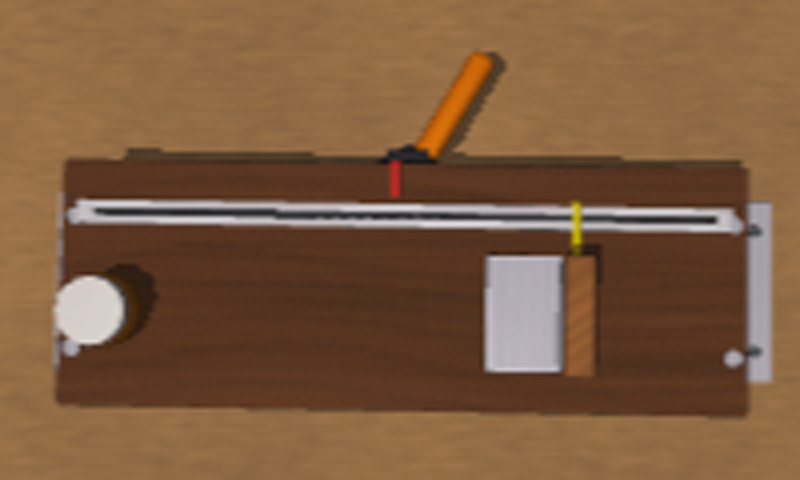

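View pics/scz.png

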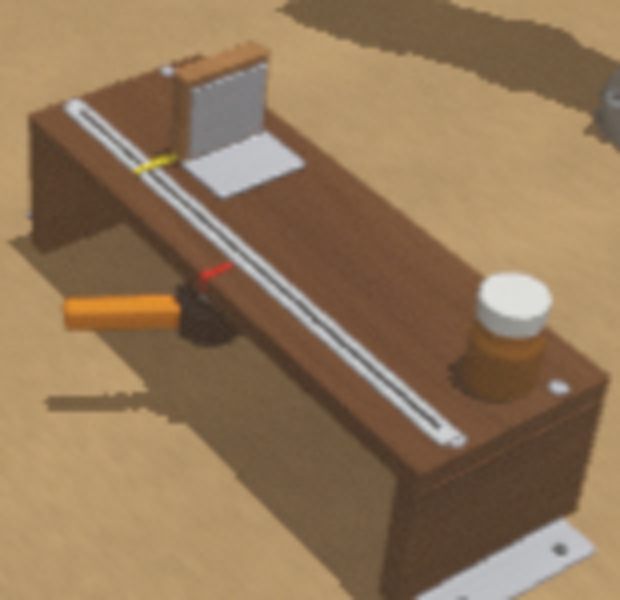

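```bash
python3 - <<'E'
import sys;sys.path.insert(0,'.')
from bench import r
from h import *
top=r.grab_frame('top');sc=r.grab_frame('scene')
zt=lambda p:(np.array(p)+.5)/4-.5+[205,170]
zs=lambda p:(np.array(p)+.5)/4-.5+[295,140]
c=[zt(p) for p in((66,159),(748,167),(748,415),(57,403))]
P=onplane(top,c,.118);print(P.round(4)); print([np.linalg.norm(P[i]-P[(i+1)%4]).round(4) for i in range(4)])
s=[zs(p) for p in((422,472),(30,118),(200,56),(607,380))]
T=np.array([tri(top,a,sc,b) for a,b in zip(c,s)]);print('tri',T.round(4))
print('sc plane',onplane(sc,s,.118).round(4))
tr=onplane(top,[zt((74,212)),zt((740,220))],.12);print('track',tr.round(4))
# yaw: rack +y dir
cen=P.mean(0);yv=(P[0]+P[3]-P[1]-P[2])[:2];yaw=np.arctan2(-yv[0],yv[1]);yt=(tr[0]-tr[1])[:2];print('yaw',np.degrees(yaw),np.degrees(np.arctan2(-yt[0],yt[1])),'cen',cen)
yaw=np.arctan2(-yt[0],yt[1])
Ry=Rot.from_euler('z',yaw).as_matrix()
rk=lambda p:(Ry.T@(np.array(p)-[cen[0],cen[1],0])).round(4)
for nm,a,b,z in(('pointer tip',zt((576,203)),zs((135,171)),.121),('mark end far',zt((394,160)),zs((203,277)),.118),('mark mid',zt((395,179)),zs((217,270)),.118),('padtip',zt((482,54)),zs((66,313)),.081)):
    p=onplane(top,a,z)[0];q=onplane(sc,b,z)[0];t=tri(top,a,sc,b);print(nm,'top',p.round(4),rk(p),'sc',rk(q),'tri',t.round(4),rk(t))
np.savez('pose.npz',cen=cen,yaw=yaw)
E
```

```text
[[ 0.574   0.2278  0.118 ]
 [ 0.5722 -0.1902  0.118 ]
 [ 0.4228 -0.1893  0.118 ]
 [ 0.4257  0.2287  0.118 ]]
[np.float64(0.418), np.float64(0.1494), np.float64(0.4179), np.float64(0.1483)]
tri [[ 0.5736  0.2284  0.1171]
 [ 0.5716 -0.1901  0.1138]
 [ 0.4222 -0.1895  0.1142]
 [ 0.4261  0.2292  0.1125]]
sc plane [[ 0.5739  0.2293  0.118 ]
 [ 0.574  -0.1841  0.118 ]
 [ 0.4254 -0.1844  0.118 ]
 [ 0.4323  0.2323  0.118 ]]
track [[ 0.5414  0.2213  0.12  ]
 [ 0.5399 -0.1849  0.12  ]]
yaw -0.31479660381983743 -0.22102197057868028 cen [0.4986807  0.01923101 0.118     ]
pointer tip top [ 0.5493 -0.0854  0.121 ] [ 0.0511 -0.1045  0.121 ] sc [ 0.0517 -0.107   0.121 ] tri [ 0.5501 -0.086   0.1221] [ 0.0518 -0.105   0.1221]
mark end far top [0.5749 0.0259 0.118 ] [0.0762 0.0069 0.118 ] sc [0.0768 0.0064 0.118 ] tri [0.5752 0.0256 0.118 ] [0.0765 0.0067 0.118 ]
mark mid top [0.5633 0.0251 0.118 ] [0.0645 0.0061 0.118 ] sc [0.0653 0.0055 0.118 ] tri [0.5636 0.0248 0.118 ] [0.0649 0.0058 0.118 ]
padtip top [ 0.6453 -0.0269  0.081 ] [ 0.1468 -0.0456  0.081 ] sc [ 0.1449 -0.0476  0.081 ] tri [ 0.6449 -0.0269  0.0832] [ 0.1464 -0.0455  0.0832]
```

{"method": "drive_tool", "body": {
  "series": [
    [-446,0,-430,0,13,0,0],
    [-446,0,-430,0,13,0,0],
    [-446,0,-430,0,13,0,0],
    [-446,0,-430,0,13,0,0],
    [-446,0,-430,0,13,0,0]
  ],
  "squeeze": 40
}}

```text
clock: 0.85
tcp_pos: [0.2877, -0.4472, 0.2315]
orientation: [-0.004, -2.22, 2.22]
contact_force: [1.2, -0.0, 0.1]
grip_width: 0.0122
```

```bash
cat >> h.py <<'E'
def plan(r,target,yawx=179.75):
    """tool shift mm + turn deg from now to world target, tool down with tool-x heading yawx"""
    o=r.get_obs();R=Rot.from_rotvec(o['orientation']).as_matrix();a=np.radians(yawx)
    x=np.array([np.cos(a),np.sin(a),0]);y=np.array([0,0,-1.]);G=np.c_[x,y,np.cross(x,y)]
    print('t',round(o['clock'],2),'tcp',o['tcp_pos'].round(4),'F',o['contact_force'].round(1),'grip',round(o['grip_width'],4))
    print('shift',(R.T@(np.array(target)-o['tcp_pos'])*1000).round(1),'turn',np.degrees(Rot.from_matrix(R.T@G).as_rotvec()).round(2))
E
python3 -c "
from bench import r
from h import *
plan(r,[.49,-.14,.231])"
```

```text
t 0.85 tcp [ 0.2877 -0.4472  0.2315] F [ 1.2 -0.   0.1] grip 0.0122
shift [-201.4    0.5 -307.9] turn [-0.    0.07 -0.01]
```

{"method": "drive_tool", "body": {
  "series": [
    [-201,0,-308,0,0,0,0],
    [-201,0,-308,0,0,0,0],
    [-201,0,-308,0,0,0,0],
    [-201,0,-308,0,0,0,0],
    [-201,0,-308,0,0,0,0]
  ]
}}

```text
clock: 1.35
tcp_pos: [0.4247, -0.2383, 0.2318]
orientation: [-0.005, -2.219, 2.221]
contact_force: [0.8, -0.6, -1.2]
grip_width: -0.0001
```

{"method": "drive_tool", "body": {
  "series": [
    [-72,0,-110,0,0,0,0],
    [-72,0,-110,0,0,0,0],
    [-72,0,-110,0,0,0,0],
    [-72,0,-110,0,0,0,0]
  ]
}}

```text
clock: 1.75
tcp_pos: [0.4998, -0.123, 0.2322]
orientation: [-0.002, 2.219, -2.216]
contact_force: [-0.7, 0.8, 0.2]
grip_width: -0.0002
```

```bash
python3 -c "
from bench import r
from h import *
plan(r,[.489,-.138,.132])
f=r.grab_frame('wrist');cv2.imwrite('pics/w1.png',f['frame'])
f=r.grab_frame('top');cv2.imwrite('pics/t1.png',cv2.resize(f['frame'][170:290,205:405],None,fx=4,fy=4))"
```

```text
t 1.75 tcp [ 0.4998 -0.123   0.2322] F [-0.7  0.8  0.2] grip -0.0002
shift [ 11.2 100.2  15.1] turn [ 0.08  0.54 -0.18]
```

View pics/w1.png

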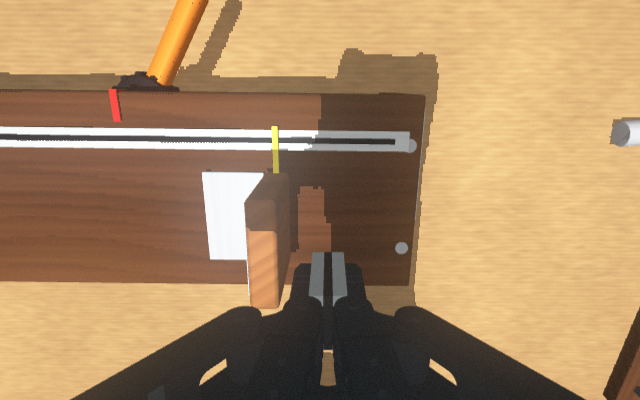

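The wrist view shows the closed fingers at (328,275), right of the bookend face (270-290). The yellow pointer is at (275,148) and the red mark at (116,105). I'll line up next, then go down.

{"method": "drive_tool", "body": {
  "series": [
    [11,10,15,0,0.5,0,0],
    [11,50,15,0,0.5,0,0],
    [11,85,15,0,0.5,0,0],
    [11,100,15,0,0.5,0,0],
    [11,100,15,0,0.5,0,0]
  ]
}}

```text
clock: 2.35
tcp_pos: [0.4823, -0.1457, 0.1289]
orientation: [-0.01, -2.211, 2.212]
contact_force: [-0.1, -0.2, -0.1]
grip_width: 0.0002
```

```bash
cat > look.py <<'E'
import sys
from bench import r
from h import *
n=sys.argv[1]
for c in ('wrist','top'):
    f=r.grab_frame(c)
    cv2.imwrite(f'pics/{c}{n}.png',f['frame'] if c=='wrist' else cv2.resize(f['frame'][150:290,205:405],None,fx=4,fy=4,interpolation=cv2.INTER_CUBIC))
    for k,z in(('yellow',.121),('red',.118),('orange',.091)):
        m=mask(f['frame'],k)
        if c=='top': m[:, :200]=0;m[:,420:]=0;m[:150]=0;m[290:]=0
        b=sorted(blobs(m,8),key=lambda q:-q[0][4])[:3]
        for s,cc in b: print(c,k,s,cc,onplane(f,cc,z)[0].round(4))
o=r.get_obs();print(o['clock'],o['tcp_pos'].round(4),o['contact_force'].round(1))
E
python3 look.py 2
```

```text
wrist yellow [179, 174, 11, 16, 134] [184.21, 181.9] [ 0.5221 -0.0847  0.121 ]
wrist orange [7, 0, 22, 51, 388] [17.58, 22.29] [ 0.5903 -0.007   0.091 ]
top yellow [348, 220, 2, 12, 17] [348.59, 225.76] [ 0.5363 -0.0854  0.121 ]
top red [302, 210, 3, 9, 26] [303.04, 214.15] [0.5638 0.0259 0.118 ]
top orange [309, 183, 19, 26, 152] [318.22, 195.32] [ 0.613  -0.0099  0.091 ]
2.45 [ 0.4852 -0.1452  0.1318] [0.3 0.  0.2]
```

View pics/wrist2.png

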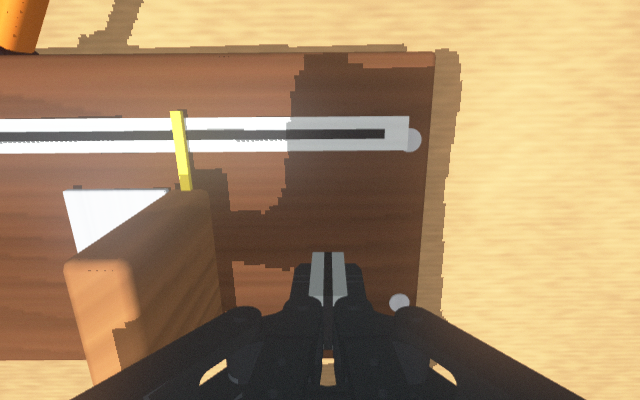

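{"method": "drive_tool", "body": {
  "series": [
    [0,0,-10,0,0,0,0],
    [0,0,-20,0,0,0,0],
    [0,0,-28,0,0,0,0],
    [0,0,-34,0,0,0,0],
    [0,0,-40,0,0,0,0]
  ]
}}

```text
clock: 2.95
tcp_pos: [0.486, -0.1061, 0.1329]
orientation: [-0.017, -2.211, 2.219]
contact_force: [-2.1, -5.9, 2.4]
grip_width: -0.0001
```

{"method": "drive_tool", "body": {
  "series": [
    [0,0,-6,0,0,0,0],
    [0,0,-12,0,0,0,0],
    [0,0,-18,0,0,0,0],
    [0,0,-24,0,0,0,0],
    [0,0,-30,0,0,0,0]
  ]
}}

```text
clock: 3.45
tcp_pos: [0.4868, -0.0771, 0.1344]
orientation: [-0.021, -2.209, 2.222]
contact_force: [-2.1, -7.3, 7.7]
grip_width: 0.0001
```

```bash
python3 look.py 3
```

```text
wrist yellow [218, 173, 10, 23, 152] [222.97, 186.62] [ 0.5228 -0.0311  0.121 ]
wrist yellow [212, 120, 10, 9, 17] [218.35, 122.12] [ 0.5514 -0.0321  0.121 ]
wrist red [71, 63, 29, 54, 711] [81.74, 87.92] [0.5663 0.0248 0.118 ]
wrist orange [159, 0, 30, 60, 349] [173.13, 25.6] [ 0.5937 -0.0069  0.091 ]
wrist orange [146, 0, 10, 16, 43] [150.33, 7.19] [0.6016 0.0025 0.091 ]
wrist orange [139, 19, 9, 17, 28] [142.64, 25.96] [0.5938 0.0075 0.091 ]
top yellow [325, 220, 3, 6, 10] [326.0, 222.3] [ 0.5442 -0.0305  0.121 ]
top red [302, 210, 3, 9, 26] [303.04, 214.15] [0.5638 0.0259 0.118 ]
top orange [309, 183, 19, 26, 152] [318.22, 195.32] [ 0.613  -0.0099  0.091 ]
3.55 [ 0.487  -0.0759  0.1344] [-2.  -3.3  4.7]
```

View pics/wrist3.png

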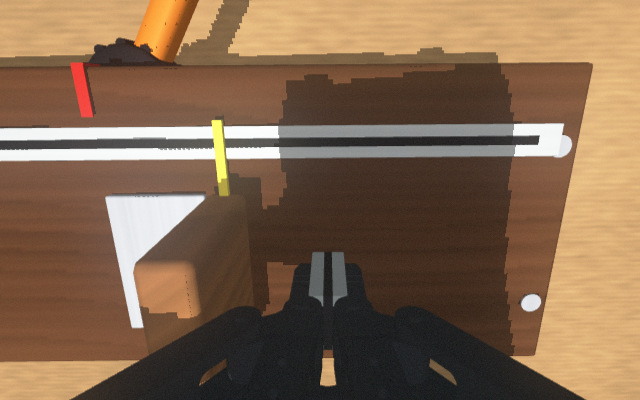

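The pointer moved further than fingertip contact would give: the wide finger links are touching the bookend's top edge, at about 7 N. I'll back off and raise the tool so the fingertips do the pushing instead.

{"method": "drive_tool", "body": {
  "series": [
    [0,0,4,0,0,0,0],
    [0,-15,4,0,0,0,0],
    [0,-32,4,0,0,0,0],
    [0,-32,4,0,0,0,0],
    [0,-32,-5,0,0,0,0]
  ]
}}

```text
clock: 4.05
tcp_pos: [0.4871, -0.0713, 0.1665]
orientation: [-0.022, -2.21, 2.223]
contact_force: [0.0, 0.1, -0.2]
grip_width: 0.0001
```

```bash
python3 look.py 4; python3 -c "
from bench import r
from h import *
plan(r,[.487,-.056,.166])"
```

```text
wrist yellow [244, 159, 9, 20, 94] [248.29, 171.18] [ 0.5228 -0.0301  0.121 ]
wrist yellow [240, 115, 9, 13, 20] [246.2, 118.9] [ 0.5503 -0.0313  0.121 ]
wrist red [126, 67, 17, 46, 472] [134.25, 88.58] [0.5661 0.0249 0.118 ]
wrist orange [197, 0, 29, 58, 208] [211.77, 23.66] [ 0.5997 -0.0102  0.091 ]
wrist orange [191, 0, 6, 10, 17] [193.88, 4.94] [ 0.6091 -0.0015  0.091 ]
wrist orange [186, 15, 4, 7, 12] [187.58, 18.17] [0.6027 0.0028 0.091 ]
top yellow [325, 220, 3, 5, 9] [326.0, 222.0] [ 0.5449 -0.0304  0.121 ]
top red [302, 210, 3, 9, 26] [303.04, 214.15] [0.5638 0.0259 0.118 ]
top orange [309, 183, 19, 26, 151] [318.21, 195.31] [ 0.6131 -0.0099  0.091 ]
4.15 [ 0.4866 -0.069   0.1658] [ 1.1  0.  -0.8]
t 4.15 tcp [ 0.4866 -0.069   0.1658] F [ 1.1  0.  -0.8] grip -0.0001
shift [ -0.3  -0.3 -13. ] turn [-0.25 -0.41 -0.18]
```

View pics/wrist4.png

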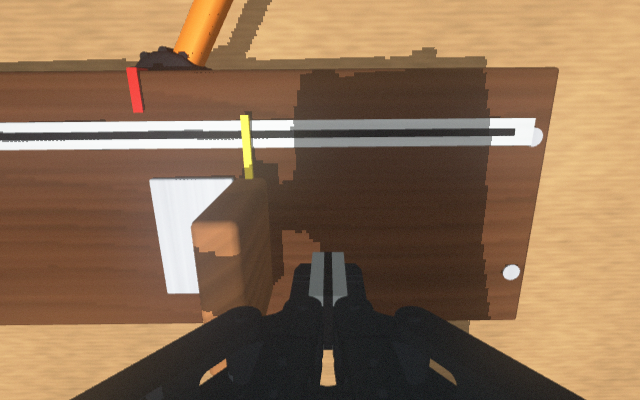

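{"method": "drive_tool", "body": {
  "series": [
    [0,0,-8,0,0,0,0],
    [0,0,-16,0,0,0,0],
    [0,0,-24,0,0,0,0],
    [0,0,-32,0,0,0,0],
    [0,0,-38,0,0,0,0]
  ]
}}

```text
clock: 4.65
tcp_pos: [0.4864, -0.032, 0.1651]
orientation: [-0.015, -2.209, 2.223]
contact_force: [0.1, -7.2, -0.2]
grip_width: 0.0001
```

```bash
python3 look.py 5
```

```text
wrist yellow [279, 155, 9, 22, 118] [283.18, 168.74] [ 0.5233 -0.0098  0.121 ]
wrist yellow [277, 112, 9, 18, 34] [282.44, 116.94] [ 0.5502 -0.0108  0.121 ]
wrist yellow [285, 132, 2, 23, 24] [285.62, 142.88] [ 0.537  -0.0117  0.121 ]
wrist red [204, 64, 14, 43, 365] [210.37, 81.03] [0.5681 0.0248 0.118 ]
wrist orange [264, 0, 30, 56, 200] [280.15, 22.92] [ 0.5982 -0.0086  0.091 ]
wrist orange [250, 0, 17, 30, 74] [258.68, 13.55] [0.603  0.0028 0.091 ]
top yellow [316, 220, 3, 5, 11] [317.0, 222.18] [ 0.5443 -0.0085  0.121 ]
top red [302, 210, 3, 10, 27] [303.04, 214.33] [0.5634 0.0259 0.118 ]
top orange [309, 183, 19, 26, 153] [318.22, 195.35] [ 0.613  -0.0099  0.091 ]
4.75 [ 0.4865 -0.031   0.1651] [-1.1 -2.3 -2. ]
```

View pics/wrist5.png

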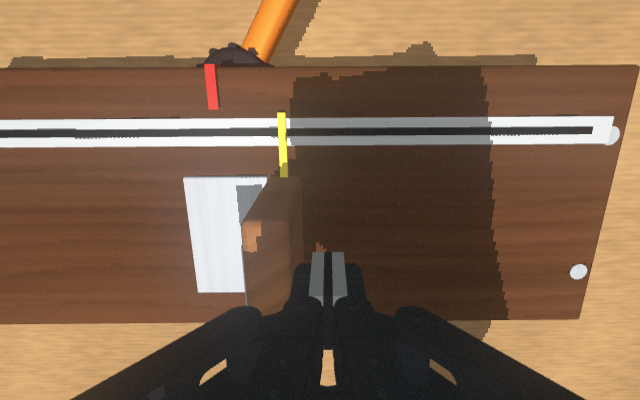

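{"method": "drive_tool", "body": {
  "series": [
    [0,0,-6,0,0,0,0],
    [0,0,-12,0,0,0,0],
    [0,0,-18,0,0,0,0],
    [0,0,-23,0,0,0,0],
    [0,0,-26,0,0,0,0]
  ]
}}

```text
clock: 5.25
tcp_pos: [0.4866, -0.0059, 0.165]
orientation: [-0.015, -2.209, 2.224]
contact_force: [-0.9, -6.4, 3.4]
grip_width: -0.0
```

```bash
cat > fine.py <<'E'
import sys
from bench import r
from h import *
n=sys.argv[1];f=r.grab_frame('wrist');im=f['frame'];h=cv2.cvtColor(im,cv2.COLOR_BGR2HSV)
o=r.get_obs();print(round(o['clock'],2),o['tcp_pos'].round(4),o['contact_force'].round(1))
yaw=float(np.load('pose.npz')['yaw'])
for k,lo,hi,z in(('yel',(22,120,60),(35,255,255),.121),('red',(0,150,60),(6,255,255),.118)):
    m=cv2.inRange(h,lo,hi)
    m=cv2.morphologyEx(m,cv2.MORPH_CLOSE,np.ones((3,3),np.uint8))
    b=sorted(blobs(m,20),key=lambda q:-q[0][4])
    l=cv2.connectedComponents(m)[1]
    s=b[0][0]; v,u=np.nonzero(m[s[1]:s[1]+s[3],s[0]:s[0]+s[2]]);u+=s[0];v+=s[1]
    rows=[]
    for vv in np.unique(v):
        uu=u[v==vv];rows.append([ (uu.min()+uu.max())/2,vv,uu.max()-uu.min()+1])
    rows=np.array(rows);rows=rows[2:-2]
    P=onplane(f,rows[:,:2],z); a=np.polyfit(P[:,0],P[:,1],1)
    xr=.5517 if k=='yel' else .5635
    # rack y: use rack yaw
    yr=np.median(P[:,1]*np.cos(yaw)-P[:,0]*np.sin(yaw))
    print(k,s,'width px',np.median(rows[:,2]),'x range',P[[0,-1],0].round(4),'y ends',P[[0,-1],1].round(4),'slope deg',np.degrees(np.arctan(a[0])).round(2),'rackdir y',round(yr,4))
cv2.imwrite(f'pics/wf{n}.png',cv2.resize(im[40:200,150:450],None,fx=2.6,fy=2.6,interpolation=cv2.INTER_CUBIC))
E
python3 fine.py 6
```

```text
5.3 [ 0.4866 -0.0054  0.165 ] [-0.7 -5.1  2.1]
yel [277, 112, 11, 66, 557] width px 8.0 x range [0.5518 0.5201] y ends [0.016  0.0164] slope deg -0.66 rackdir y 0.0181
red [257, 63, 14, 47, 502] width px 11.0 x range [0.5754 0.5552] y ends [0.0238 0.0246] slope deg -0.94 rackdir y 0.0268
```

View pics/wf6.png

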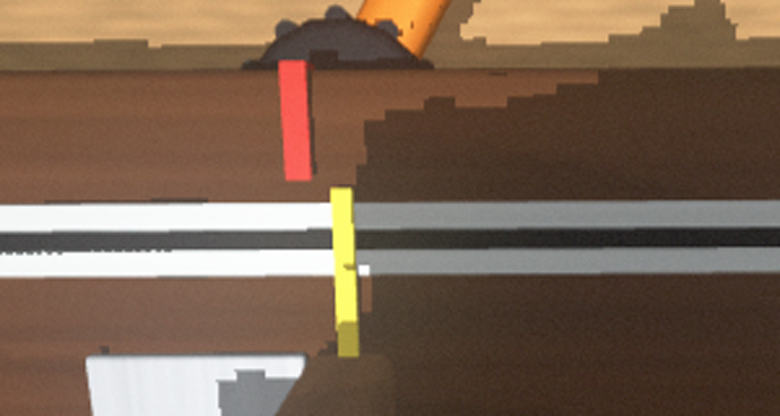

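{"method": "drive_tool", "body": {
  "series": [
    [0,0,-2,0,0,0,0],
    [0,0,-4,0,0,0,0],
    [0,0,-6,0,0,0,0],
    [0,0,-6,0,0,0,0]
  ]
}}

```text
clock: 5.7
tcp_pos: [0.4866, -0.0003, 0.1651]
orientation: [-0.015, -2.207, 2.225]
contact_force: [-0.3, -4.6, 2.2]
grip_width: -0.0
```

```bash
python3 fine.py 7
```

```text
5.75 [ 4.866e-01 -3.000e-04  1.651e-01] [ 0.  -5.   1.8]
yel [277, 112, 11, 66, 551] width px 8.0 x range [0.5518 0.5201] y ends [0.0216 0.0219] slope deg -0.62 rackdir y 0.0238
red [268, 63, 13, 47, 501] width px 11.0 x range [0.5753 0.5552] y ends [0.0241 0.0248] slope deg -0.8 rackdir y 0.0268
```

{"method": "drive_tool", "body": {
  "series": [
    [0,0,-1.2,0,0,0,0],
    [0,0,-2.4,0,0,0,0],
    [0,0,-2.4,0,0,0,0]
  ]
}}

```text
clock: 6.05
tcp_pos: [0.4866, 0.001, 0.1651]
orientation: [-0.016, -2.205, 2.225]
contact_force: [-0.6, -6.9, 1.1]
grip_width: -0.0002
```

```bash
python3 fine.py 8
```

```text
6.1 [0.4866 0.001  0.1651] [ 0.1 -5.8  1.3]
yel [277, 112, 11, 66, 548] width px 9.0 x range [0.5519 0.5201] y ends [0.023  0.0231] slope deg -0.61 rackdir y 0.0252
red [271, 63, 13, 47, 496] width px 11.0 x range [0.5753 0.5552] y ends [0.0238 0.0247] slope deg -0.95 rackdir y 0.0268
```

View pics/wf8.png

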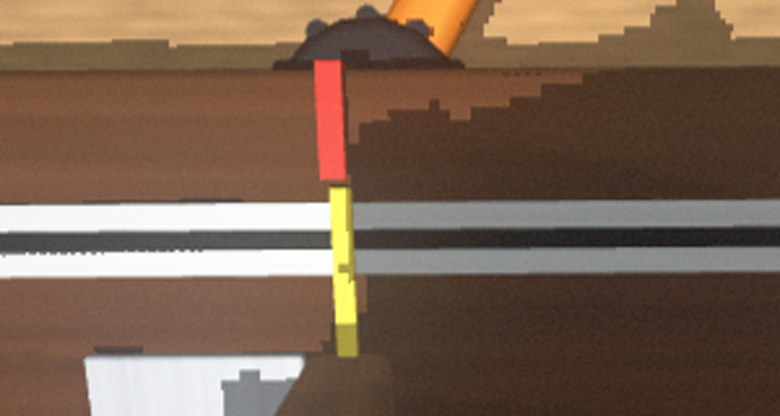

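{"method": "drive_tool", "body": {
  "series": [
    [0,0,-1.2,0,0,0,0],
    [0,0,-2.4,0,0,0,0],
    [0,0,-2.4,0,0,0,0]
  ]
}}

```text
clock: 6.4
tcp_pos: [0.4866, 0.0023, 0.1651]
orientation: [-0.016, -2.203, 2.226]
contact_force: [-0.5, -4.8, 2.2]
grip_width: -0.0
```

```bash
python3 fine.py 9
```

```text
6.45 [0.4866 0.0023 0.1651] [-1.  -5.9  1.9]
yel [276, 112, 12, 66, 553] width px 8.0 x range [0.5519 0.5201] y ends [0.0244 0.0246] slope deg -0.44 rackdir y 0.0265
red [273, 63, 13, 47, 492] width px 11.0 x range [0.5753 0.5551] y ends [0.024  0.0249] slope deg -0.85 rackdir y 0.0268
```

{"method": "drive_tool", "body": {
  "series": [
    [0,0,10,0,0,0,0],
    [0,0,25,0,0,0,0],
    [0,-30,30,0,0,0,0],
    [0,-65,30,0,0,0,0],
    [0,-65,30,0,0,0,0]
  ]
}}

```text
clock: 6.95
tcp_pos: [0.4891, -0.0267, 0.2346]
orientation: [-0.026, -2.208, 2.229]
contact_force: [-0.2, -0.1, 0.5]
grip_width: -0.0002
```

```bash
python3 fine.py 10;  python3 look.py 10|grep top; python3 -c "
from bench import r
from h import *
print(r.get_obs()['joints'].round(3))
plan(r,[.487,-.056,.23])"
```

```text
7.0 [ 0.4878 -0.0268  0.2325] [-0.6 -0.6  0.1]
yel [273, 0, 42, 69, 733] width px 11.0 x range [0.6198 0.5817] y ends [-0.0186  0.0004] slope deg -29.31 rackdir y -0.0049
red [245, 76, 8, 14, 38] width px 8.0 x range [0.5745 0.5686] y ends [0.0244 0.0249] slope deg -4.66 rackdir y 0.0268
top yellow [302, 220, 3, 5, 10] [303.1, 222.4] [0.5435 0.0253 0.121 ]
top red [302, 210, 3, 9, 26] [303.04, 214.15] [0.5638 0.0259 0.118 ]
top orange [309, 183, 19, 26, 152] [318.22, 195.32] [ 0.613  -0.0099  0.091 ]
[ 0.211  0.188 -0.327  1.978  0.084  0.988 -1.742]
t 7.1 tcp [ 0.4858 -0.0269  0.23  ] F [ 0.1 -0.   0.4] grip -0.0
shift [-1.6  0.3 29.1] turn [-0.58 -0.55 -0.02]
```

View pics/wf10.png

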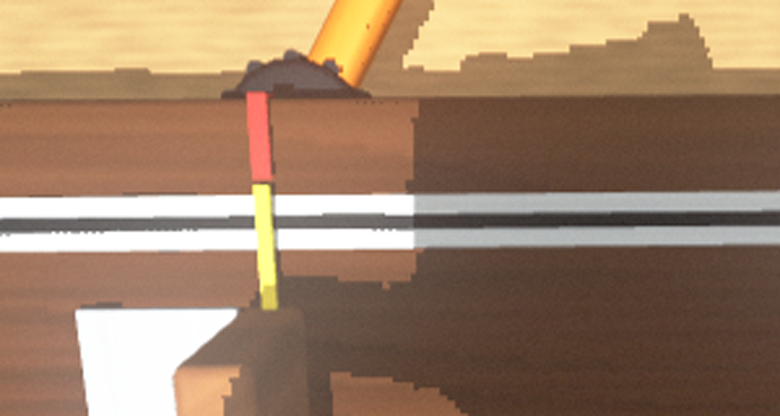

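The pointer lines up with the tape: top view y 0.0253 against 0.0259, wrist residual about 0.3 mm. Now the knob.

{"method": "drive_tool", "body": {
  "series": [
    [-40,0,11,-0.6,-0.6,0,0],
    [-80,0,22,-0.6,-0.6,0,0],
    [-110,0,30,-0.6,-0.6,0,0],
    [-120,0,33,-0.6,-0.6,0,0],
    [-120,0,33,-0.6,-0.6,0,0]
  ]
}}

```text
clock: 7.6
tcp_pos: [0.6053, -0.0617, 0.2284]
orientation: [-0.002, -2.219, 2.217]
contact_force: [-1.1, 0.7, -0.4]
grip_width: 0.0002
```

```bash
python3 look.py 11 ; python3 -c "
from bench import r
from h import *
d=np.load('pose.npz');print(d['cen'],d['yaw'])
plan(r,[.606,-.060,.077])"
```

```text
wrist yellow [214, 264, 8, 38, 208] [217.78, 282.97] [0.5354 0.0251 0.121 ]
wrist red [211, 229, 11, 32, 205] [215.31, 244.74] [0.5671 0.0247 0.118 ]
top yellow [302, 220, 3, 10, 21] [303.05, 225.1] [0.5369 0.0254 0.121 ]
top red [302, 210, 3, 9, 26] [303.04, 214.15] [0.5638 0.0259 0.118 ]
top orange [309, 199, 7, 10, 39] [312.72, 203.77] [0.5916 0.0037 0.091 ]
7.7 [ 0.6039 -0.0609  0.2292] [ 0.2 -0.4  0.1]
[0.4986807  0.01923101 0.118     ] -0.0038575611058440074
t 7.7 tcp [ 0.6039 -0.0609  0.2292] F [ 0.2 -0.4  0.1] grip -0.0
shift [ -2.5 152.2  -0.8] turn [0.04 0.09 0.13]
```

View pics/wrist11.png

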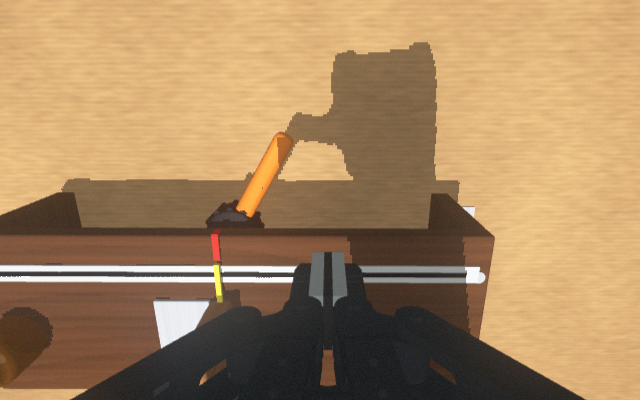

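View pics/top11.png

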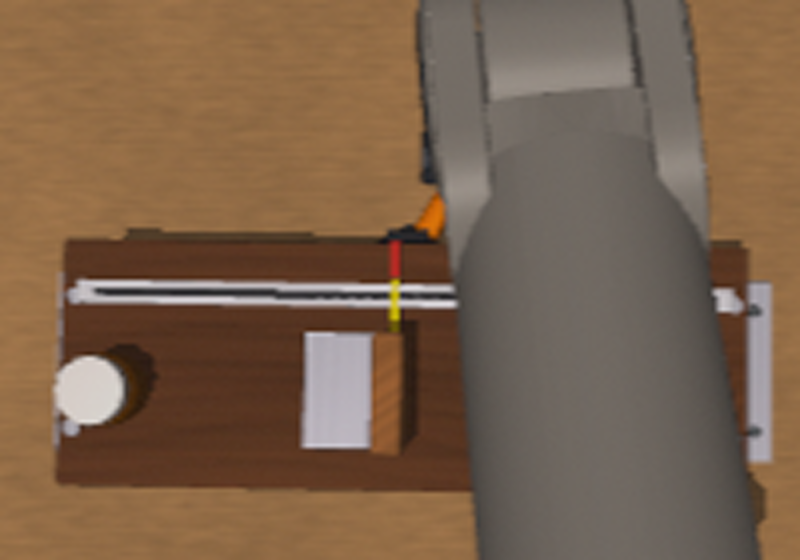

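The wrist view shows the paddle from (240,210) to its tip near (284,137), with the hub at (235,213). The pointer at (218,283) is still in line with the tape at (215,245). The fingers are clear on the paddle's -y side, so I'll go down.

{"method": "drive_tool", "body": {
  "series": [
    [-3,40,-1,0,0,0,0],
    [-3,85,-1,0,0,0,0],
    [-3,125,-1,0,0,0,0],
    [-3,148,-1,0,0,0,0],
    [-3,152,-1,0,0,0,0]
  ]
}}

```text
clock: 8.2
tcp_pos: [0.6028, -0.0592, 0.0743]
orientation: [0.008, -2.217, 2.215]
contact_force: [-0.4, -0.4, 0.5]
grip_width: -0.0
```

```bash
cat > arc.py <<'E'
import sys
from bench import r
from h import *
# usage: arc.py rho lead theta...  -> tool shifts to put finger behind the paddle at rack angle theta
rho=float(sys.argv[1]);lead=float(sys.argv[2]);th=np.radians([float(a) for a in sys.argv[3:]])
d=np.load('pose.npz');ry=float(d['yaw']);c=d['cen'][:2]
A=np.array([c[0],c[1]])+.065*np.array([np.cos(ry),np.sin(ry)])
o=r.get_obs();R=Rot.from_rotvec(o['orientation']).as_matrix()
for t in th:
    t+=ry;u=np.array([np.cos(t),np.sin(t)]);n=np.array([-u[1],u[0]])
    h=.011*abs(n[0])+.0145*abs(n[1])
    p=A+rho/1000*u-(.008+h-lead/1000)*n
    print(np.degrees(t-ry).round(1),p.round(4),(R.T@(np.r_[p,.077]-o['tcp_pos'])*1000).round(1))
print('t',o['clock'],o['tcp_pos'].round(4),'F',o['contact_force'].round(1),'turn',np.degrees(Rot.from_matrix(R.T@np.array([[-1,0,0],[0,0,-1],[0,-1,0.]])).as_rotvec()).round(2))
rel=(o['tcp_pos'][:2]-A);print('finger polar',np.hypot(*rel).round(4),np.degrees(np.arctan2(rel[1],rel[0])-ry).round(1))
E
python3 arc.py 75 0 -35 -30 -25 -20 -15
```

```text
-35.0 [ 0.6098 -0.0457] [ -7.   -2.7 -13.5]
-30.0 [ 0.6154 -0.0413] [-12.5  -2.8 -17.9]
-25.0 [ 0.6205 -0.0363] [-17.7  -2.8 -22.9]
-20.0 [ 0.6253 -0.0308] [-22.4  -2.8 -28.4]
-15.0 [ 0.6295 -0.0247] [-26.6  -2.9 -34.5]
t 8.2 [ 0.6028 -0.0592  0.0743] F [-0.4 -0.4  0.5] turn [ 0.07 -0.1   0.51]
finger polar 0.0874 -63.2
```

{"method": "drive_tool", "body": {
  "series": [
    [-7,-3,-13,0,0,0.5,0],
    [-12,-3,-18,0,0,0.5,0],
    [-18,-3,-23,0,0,0.5,0],
    [-22,-3,-28,0,0,0.5,0],
    [-27,-3,-34,0,0,0.5,0]
  ]
}}

```text
clock: 8.7
tcp_pos: [0.6302, -0.0255, 0.0777]
orientation: [-0.003, -2.221, 2.22]
contact_force: [-2.3, -2.5, 0.5]
grip_width: -0.0001
```

```bash
python3 look.py 12; python3 arc.py 75 0 -10 -5 0 5 10
```

```text
wrist orange [256, 293, 27, 21, 153] [270.36, 303.98] [ 0.6219 -0.0022  0.091 ]
wrist orange [246, 296, 7, 10, 30] [248.93, 301.07] [0.6234 0.0067 0.091 ]
wrist orange [267, 288, 11, 9, 26] [271.23, 292.96] [ 0.6272 -0.0028  0.091 ]
top yellow [302, 220, 3, 11, 22] [303.05, 225.32] [0.5364 0.0254 0.121 ]
top red [302, 211, 3, 8, 21] [302.86, 214.86] [0.5621 0.0264 0.118 ]
8.8 [ 0.631  -0.0241  0.0776] [-0.9 -1.   0.1]
-10.0 [ 0.6332 -0.0182] [-2.2  0.6 -5.9]
-5.0 [ 0.6362 -0.0112] [ -5.3   0.6 -12.9]
0.0 [ 0.6386 -0.0039] [ -7.6   0.6 -20.3]
5.0 [0.6404 0.0019] [ -9.4   0.6 -26.1]
10.0 [0.6417 0.0079] [-10.7   0.6 -32. ]
t 8.8 [ 0.631  -0.0241  0.0776] F [-0.9 -1.   0.1] turn [ 0.09 -0.04 -0.07]
finger polar 0.0799 -32.4
```

View pics/wrist12.png

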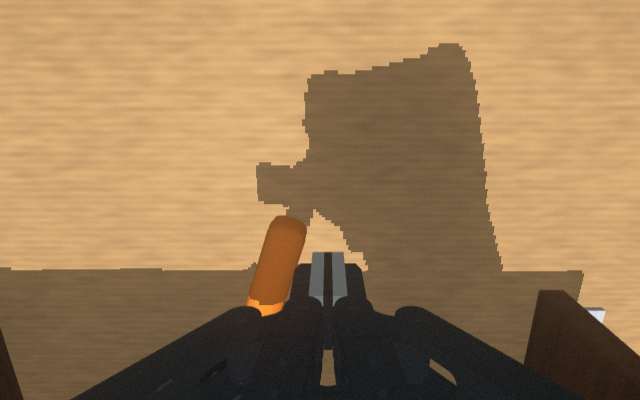

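The fingers (328,260) touch the paddle (tip at 290,218), and it has swung to roughly -15°. I'll keep following the arc.

{"method": "drive_tool", "body": {
  "series": [
    [-2,0,-6,0,0,0,0],
    [-5,0,-13,0,0,0,0],
    [-8,0,-20,0,0,0,0],
    [-9,0,-26,0,0,0,0],
    [-11,0,-32,0,0,0,0]
  ]
}}

```text
clock: 9.3
tcp_pos: [0.6419, 0.0082, 0.0774]
orientation: [0.001, 2.223, -2.22]
contact_force: [-1.9, -2.5, -0.4]
grip_width: 0.0002
```

```bash
python3 arc.py 75 0 15 20 25 30 35
```

```text
15.0 [0.6425 0.0141] [-0.7  0.4 -5.9]
20.0 [0.6428 0.0205] [ -1.    0.4 -12.3]
25.0 [0.6426 0.027 ] [ -0.7   0.4 -18.8]
30.0 [0.6417 0.0336] [  0.2   0.4 -25.4]
35.0 [0.6402 0.0403] [  1.7   0.4 -32. ]
t 9.3 [0.6419 0.0082 0.0774] F [-1.9 -2.5 -0.4] turn [ 0.07 -0.03 -0.04]
finger polar 0.0789 -7.6
```

{"method": "drive_tool", "body": {
  "series": [
    [-1,0,-6,0,0,0,0],
    [-1,0,-12,0,0,0,0],
    [-1,0,-19,0,0,0,0],
    [0,0,-25,0,0,0,0],
    [2,0,-32,0,0,0,0]
  ]
}}

```text
clock: 9.8
tcp_pos: [0.6401, 0.0406, 0.0776]
orientation: [0.003, 2.222, -2.22]
contact_force: [-0.5, -3.7, -0.1]
grip_width: -0.0001
```

```bash
python3 look.py 13|grep -v orange; python3 arc.py 75 0 40 45 50 55 60
```

```text
9.9 [0.6398 0.0422 0.0777] [ 0.4 -1.4  0.7]
40.0 [0.6381 0.0468] [ 1.8  0.7 -4.6]
45.0 [0.6353 0.0533] [  4.6   0.7 -11.1]
50.0 [0.6318 0.0596] [  8.    0.7 -17.4]
55.0 [0.6276 0.0656] [ 12.2   0.7 -23.4]
60.0 [0.6229 0.0713] [ 16.9   0.7 -29.1]
t 9.9 [0.6398 0.0422 0.0777] F [ 0.4 -1.4  0.7] turn [ 0.15  0.07 -0.08]
finger polar 0.0796 17.2
```

View pics/wrist13.png

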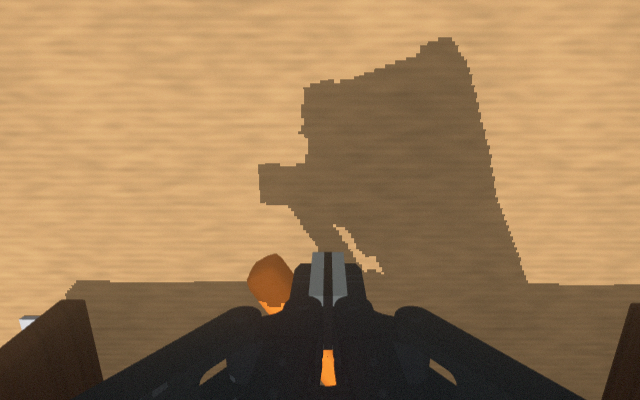

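```bash
python3 arc.py 70 0 40 45 ; python3 arc.py 66 0 50 55 60
```

```text
40.0 [0.6342 0.0436] [ 5.6  0.7 -1.4]
45.0 [0.6317 0.0498] [ 8.1  0.7 -7.6]
t 9.9 [0.6398 0.0422 0.0777] F [ 0.4 -1.4  0.7] turn [ 0.15  0.07 -0.08]
finger polar 0.0796 17.2
50.0 [0.626  0.0527] [ 13.9   0.7 -10.5]
55.0 [0.6225 0.0583] [ 17.4   0.7 -16.1]
60.0 [0.6183 0.0635] [ 21.5   0.7 -21.3]
t 9.9 [0.6398 0.0422 0.0777] F [ 0.4 -1.4  0.7] turn [ 0.15  0.07 -0.08]
finger polar 0.0796 17.2
```

{"method": "drive_tool", "body": {
  "series": [
    [4,0,-3,0,0,0,0],
    [8,0,-8,0,0,0,0],
    [13,0,-12,0,0,0,0],
    [17,0,-16,0,0,0,0],
    [21,0,-21,0,0,0,0]
  ]
}}

```text
clock: 10.4
tcp_pos: [0.6189, 0.0638, 0.0782]
orientation: [0.001, 2.223, -2.216]
contact_force: [2.4, -2.0, 2.0]
grip_width: 0.0002
```

```bash
python3 look.py 14|grep -v orange; python3 arc.py 66 0 63 66 69 70 72; python3 arc.py 66 4 70 72
```

```text
10.5 [0.6178 0.0644 0.0779] [1.1 0.2 0.2]
63.0 [0.6156 0.0665] [ 2.2  0.9 -2.1]
66.0 [0.6126 0.0693] [ 5.2  0.9 -5. ]
69.0 [0.6095 0.072 ] [ 8.3  0.9 -7.6]
70.0 [0.6084 0.0728] [ 9.4  0.9 -8.5]
72.0 [0.6061 0.0745] [ 11.6   0.9 -10.1]
t 10.5 [0.6178 0.0644 0.0779] F [1.1 0.2 0.2] turn [ 0.17  0.15 -0.02]
finger polar 0.0707 40.2
70.0 [0.6046 0.0742] [13.2  0.9 -9.9]
72.0 [0.6023 0.0757] [ 15.4   0.9 -11.4]
t 10.5 [0.6178 0.0644 0.0779] F [1.1 0.2 0.2] turn [ 0.17  0.15 -0.02]
finger polar 0.0707 40.2
```

View pics/wrist14.png

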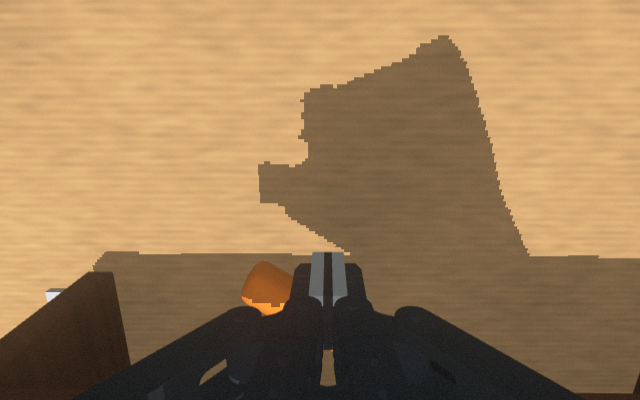

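View pics/top14.png

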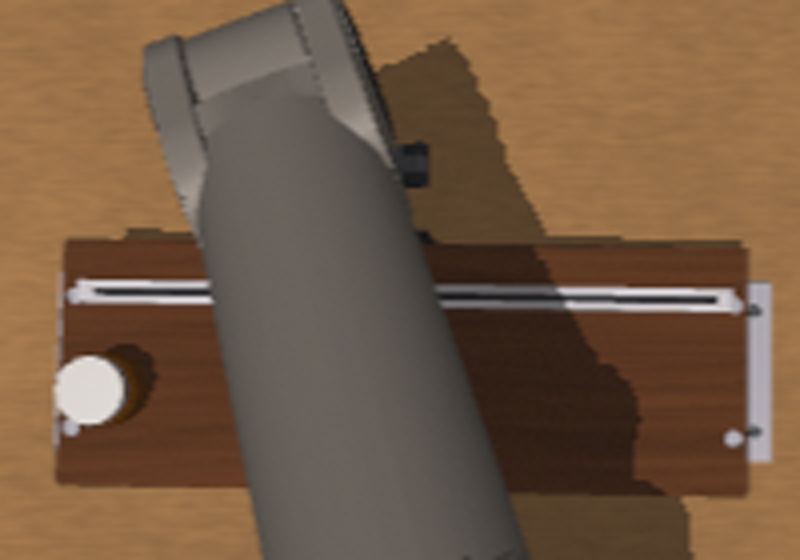

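{"method": "drive_tool", "body": {
  "series": [
    [2,0,-2,0,0,0,0],
    [5,0,-5,0,0,0,0],
    [8,0,-7.5,0,0,0,0],
    [10,0,-8.5,0,0,0,0],
    [11,0,-9,0,0,0,0]
  ]
}}

```text
clock: 11.0
tcp_pos: [0.6062, 0.073, 0.0776]
orientation: [-0.003, 2.223, -2.218]
contact_force: [2.5, -2.8, -0.3]
grip_width: 0.0001
```

```bash
python3 arc.py 66 0 70 72; python3 arc.py 66 6 70 72
```

```text
70.0 [0.6084 0.0728] [-2.2  0.6  0.2]
72.0 [0.6061 0.0745] [ 0.1  0.6 -1.5]
t 11.0 [0.6062 0.073  0.0776] F [ 2.5 -2.8 -0.3] turn [0.14 0.14 0.02]
finger polar 0.0688 52.0
70.0 [0.6028 0.0749] [ 3.5  0.6 -1.9]
72.0 [0.6004 0.0764] [ 5.8  0.6 -3.4]
t 11.0 [0.6062 0.073  0.0776] F [ 2.5 -2.8 -0.3] turn [0.14 0.14 0.02]
finger polar 0.0688 52.0
```

{"method": "drive_tool", "body": {
  "series": [
    [1.5,0,-0.5,0,0,0,0],
    [3,0,-1,0,0,0,0],
    [4,0,-1.5,0,0,0,0],
    [4,0,-1.5,0,0,0,0]
  ]
}}

```text
clock: 11.4
tcp_pos: [0.6055, 0.0732, 0.078]
orientation: [0.005, 2.22, -2.215]
contact_force: [10.7, -5.2, -7.3]
grip_width: -0.0001
```

{"method": "drive_tool", "body": {
  "series": [
    [1,0,-0.4,0,0,0,0],
    [2,0,-0.7,0,0,0,0],
    [3,0,-1,0,0,0,0],
    [3,0,-1,0,0,0,0]
  ]
}}

```text
clock: 11.8
tcp_pos: [0.6055, 0.0732, 0.0782]
orientation: [0.013, 2.218, -2.213]
contact_force: [11.1, -3.3, -7.9]
grip_width: -0.0
```

```bash
python3 look.py 15|grep -v orange; python3 -c "
from bench import r
import cv2
f=r.grab_frame('scene');cv2.imwrite('pics/s15.png',cv2.resize(f['frame'][140:290,295:450],None,fx=4,fy=4,interpolation=cv2.INTER_CUBIC))"
```

```text
wrist red [444, 373, 12, 12, 66] [449.7, 377.12] [0.5844 0.029  0.118 ]
11.9 [0.6055 0.0732 0.0782] [10.8 -4.5 -7.6]
```

View pics/s15.png

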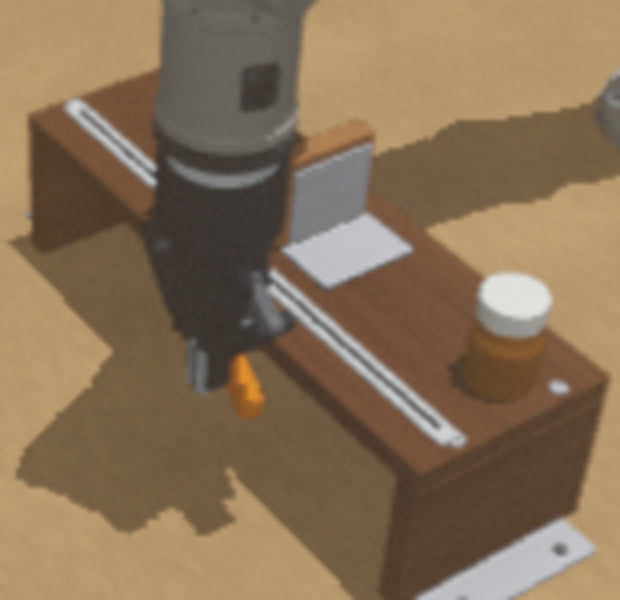

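View pics/wrist15.png

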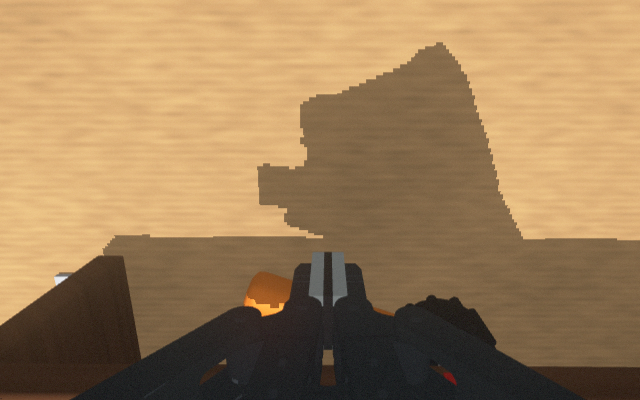

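```bash
python3 -c "
from bench import r
from h import *
f=r.grab_frame('scene');d=np.load('pose.npz');ry=float(d['yaw'])
c=d['cen']+[.065*np.cos(ry),.065*np.sin(ry),0];c[2]=.081
im=f['frame']
cv2.imwrite('pics/s16.png',cv2.resize(im[205:255,330:400],None,fx=10,fy=10,interpolation=cv2.INTER_CUBIC))
for a in(55,60,65,70):
    t=np.radians(a)+ry
    for rho,z in((.095,.081),(.095,.091),(.06,.091)):
        q=proj(f,c*[1,1,0]+[rho*np.cos(t),rho*np.sin(t),z])[0];print(a,rho,z,q.round(1),((q-[330,205]+.5)*10-.5).round())
m=mask(im,'orange');print(blobs(m,3,(330,200,400,260)))
"
```

```text
55 0.095 0.081 [347.7 242.5] [182. 380.]
55 0.095 0.091 [347.9 239.5] [184. 350.]
55 0.06 0.091 [347.7 229.7] [181. 252.]
60 0.095 0.081 [351.2 242.5] [216. 379.]
60 0.095 0.091 [351.4 239.5] [218. 349.]
60 0.06 0.091 [349.8 229.7] [202. 252.]
65 0.095 0.081 [354.5 242.3] [250. 377.]
65 0.095 0.091 [354.8 239.3] [252. 347.]
65 0.06 0.091 [351.9 229.6] [223. 250.]
70 0.095 0.081 [357.9 241.8] [283. 373.]
70 0.095 0.091 [358.1 238.8] [286. 343.]
70 0.06 0.091 [353.9 229.3] [244. 248.]
[([354, 230, 5, 10, 22], [356.05, 234.41])]
```

View pics/s16.png

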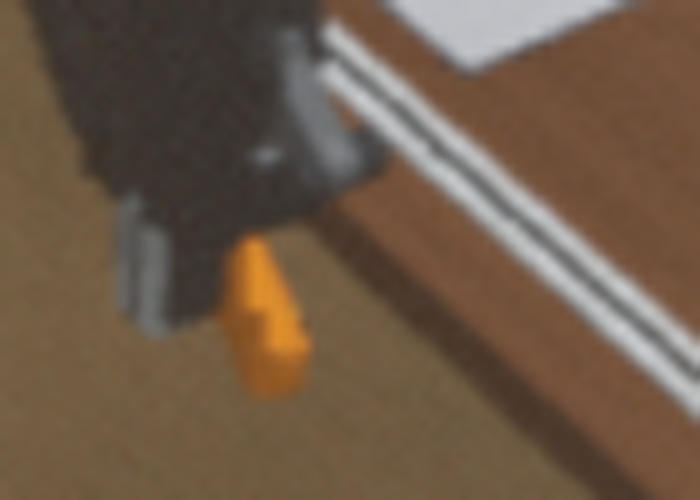

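{"method": "drive_tool", "body": {
  "series": [
    [2,0,-1,0,0,0,0],
    [4,0,-2,0,0,0,0],
    [6,0,-2.5,0,0,0,0],
    [6,0,-2.5,0,0,0,0]
  ]
}}

```text
clock: 12.4
tcp_pos: [0.6052, 0.0733, 0.0786]
orientation: [0.028, 2.214, -2.209]
contact_force: [18.6, -6.3, -14.3]
grip_width: 0.0
```

{"method": "drive_tool", "body": {
  "series": [
    [-6,0,2,0,0,0,0],
    [-14,0,5,0,0,0,0],
    [-24,0,8,0,0,0,0],
    [-30,-10,10,0,0,0,0],
    [-30,-40,10,0,0,0,0]
  ]
}}

```text
clock: 12.9
tcp_pos: [0.633, 0.0627, 0.1174]
orientation: [0.022, 2.216, -2.213]
contact_force: [-0.0, 0.4, -0.5]
grip_width: 0.0002
```

{"method": "drive_tool", "body": {
  "series": [
    [0,-40,0,0,0,0,0],
    [0,-80,0,0,0,0,0],
    [0,-120,40,0,0,0,0],
    [0,-130,80,0,0,0,0],
    [0,-130,110,0,0,0,0]
  ]
}}

```text
clock: 13.4
tcp_pos: [0.632, -0.0504, 0.2517]
orientation: [0.031, 2.212, -2.212]
contact_force: [0.3, -1.1, -1.0]
grip_width: -0.0
```

```bash
python3 look.py 17; python3 fine.py 17;python3 -c "
from bench import r
from h import *
f=r.grab_frame('scene');cv2.imwrite('pics/s17.png',cv2.resize(f['frame'][140:290,295:450],None,fx=4,fy=4,interpolation=cv2.INTER_CUBIC))"
```

```text
wrist yellow [238, 284, 6, 23, 104] [240.79, 294.88] [0.5412 0.0249 0.121 ]
wrist red [443, 0, 112, 27, 2821] [497.86, 12.58] [ 0.7617 -0.171   0.118 ]
wrist red [236, 257, 8, 23, 133] [239.42, 267.8] [0.5656 0.025  0.118 ]
top yellow [302, 220, 3, 10, 21] [303.05, 225.1] [0.5369 0.0254 0.121 ]
top red [302, 210, 3, 9, 26] [303.04, 214.15] [0.5638 0.0259 0.118 ]
top orange [272, 200, 26, 10, 111] [281.96, 205.69] [0.5862 0.081  0.091 ]
13.5 [ 0.6305 -0.0541  0.2487] [-0.2  0.1 -1. ]
13.55 [ 0.6303 -0.0506  0.2482] [ 0.7 -0.2  0.1]
yel [233, 283, 7, 25, 134] width px 6.0 x range [0.5507 0.5313] y ends [0.0249 0.0253] slope deg -0.55 rackdir y 0.0271
red [438, 0, 114, 23, 2374] width px 109.0 x range [0.7647 0.7536] y ends [-0.172  -0.1671] slope deg -21.29 rackdir y -0.1691
```

View pics/s17.png

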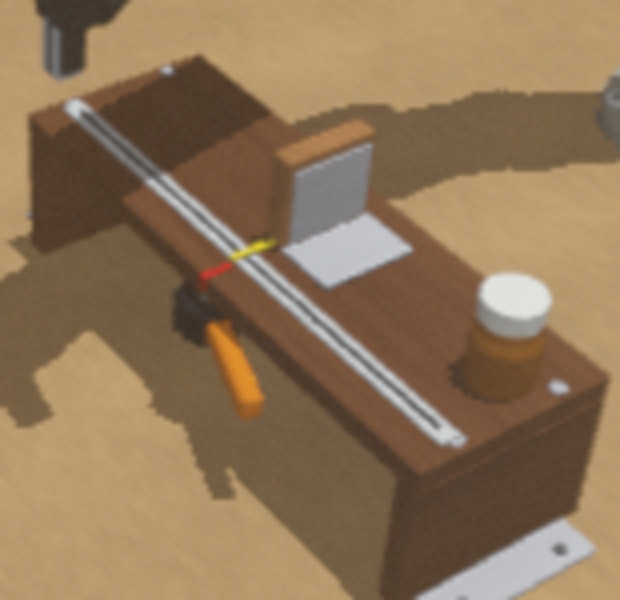

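View pics/wrist17.png

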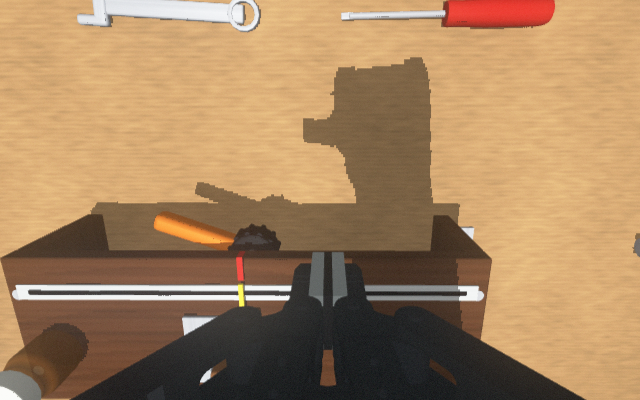

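Paddle at about 70° (tight), pointer on the mark within about 0.5 mm, and the arm is clear of everything. Handing in.

```bash
python3 -c "
from bench import r
print(r.hand_in(), r.get_obs()['clock'])"
```

```text
the job is handed in; nothing more can be done
the job is handed in; nothing more can be done
```

I pushed the bookend in small nudges until its yellow pointer sat on the red mark, then turned the clamp knob's orange paddle anticlockwise to its tight stop. I then moved the arm clear and handed in at about 13.6 s.

**Last checks, after backing off:**
- **Pointer:** the wrist camera put the pointer and the mark at y = 24.9 and 25.0 mm. The top camera gave 25.4 and 25.9 mm. The two views agree to about 0.5 mm, and I saw no overshoot in any view.
- **Knob:** the paddle measured about 70° to the +y side, which is the tight stop. It did not move further under about 20 N.
- **Bystanders:** I never touched the tools, glue or jar. I did not measure their final positions. The jar, wrench and screwdriver were still there in the last pictures. The hammer and glue were outside the last views I looked at.

**One thing went less cleanly:** in the first push, the gripper's finger links rather than the fingertips touched the bookend's top edge, at about 7–11 N. The bookend was still well short of the mark, so I backed off, raised the tool and pushed the rest with the fingertips.

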